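# Hand-spin check of a whetstone wheel

## Task

The steel tool rest is rubbing on the flat grey whetstone wheel. Slide the rest well back from the wheel (10 mm or more), and only then, with light fingertip pressure on the stone (never more than 20 N), turn the wheel by hand through at least one full turn, either way round, to check that it runs free. Leave the rest back and the wheel standing still, and do not disturb the other things on the bench.

Things in the scene. Friction and masses are not known exactly. Their poses are not given: they have to be found in the camera images.
- sharpener: whetstone machine, fixed: grey base 280 (x) by 210 (y) mm, 58 high, with a level grey stone wheel, diameter 180, 30 thick, on an upright spindle. Origin at bench level on the spindle axis, z up; +y points from the spindle to the tool rest, +x to the rear deck. A nut 28 wide stands 12 above the stone; its washer is 48 wide. Over 20 N of contact on machine or wheel harms the bearing.
- spindle (a point): point on the spindle axis, 60 mm above the bench. The stone is worn and shimmed: its flat top face lies anywhere from 36 to 50 mm above this point, level all round; this height is not measured, so find it by touch. The wheel sits on a spring: pressed down on its face it gives nothing up to about 2 to 4 N, then sinks 1 mm for each 4 N.
- wheel (a joint): turn of the wheel, rad: 0 at the start, positive counter-clockwise from above, no stops. When free, a fingertip dragging its face in a circle 55 mm from the axis needs 1.5 to 2 N sideways (press with 6 to 12 N); it hardly coasts. A black radial line on the face, 35 to 85 mm from the axis, shows the turn; it points to machine -x at the start.
- rest (a joint): how far the tool rest is drawn back from the wheel, m: 0 at the start (rubbing on the rim), 0.03 at its end stop. It slides along the machine's +y and stays where it is left; moving it takes about 4 to 5 N.
- rest_grip (a point): centre of the tool rest's upright steel grip: 14 (machine x) by 24 (machine y) mm, 46 tall (23 above and below this point), on the rest's bar, whose top is 94 above the bench. At the start it is 150 from the spindle axis and 117 above the bench. The bar is 100 wide at the wheel. There is room to take it from above, pinched along machine x.
- slip_stone: a pale slip stone, 30 x 80 x 12, lying on the machine's rear deck behind the wheel; sizes in mm, origin at its underside; loose, not part of the job
- gouge: a gouge, 200 long, 26 thick, lying in front of the machine; sizes in mm, origin at its underside; loose, not part of the job
- oil_tin: an oil tin, 60 across and 85 high, beside the machine on the side away from the rest; sizes in mm, origin at its underside; loose, not part of the job
- mallet: a round carver's mallet, 285 long, head 84 thick; sizes in mm, origin at its underside; loose, not part of the job
- skew: a chisel, 240 long, 26 thick; sizes in mm, origin at its underside; loose, not part of the job
- finial: a turned wooden finial, 64 across, 100 high; sizes in mm, origin at its underside; loose, not part of the job
- brush: a bench brush, 200 long; sizes in mm, origin at its underside; loose, not part of the job
There are look-alikes about, which are no part of the job. What is shaped like the part that bears rest but orange is not meant.

How it is judged:
By the outcome, as a careful person would: the job done as asked, in the order asked, and still so for the second after the job is handed in, with the robot touching nothing.
It also fails if it takes over 54 s, if anything falls off the work surface, if the arm or the gripper's body presses on something with over 40 N, if the wrist force passes 120 N, or if a joint passes its speed limit or range.

## Robot

A 7-joint arm with a two-finger parallel gripper is mounted at the origin on the work surface. World frame = base frame: x ahead of the robot, y to its left, z up, the work surface at z = 0. Lengths are in m, angles in rad, forces in N, time in s.
With the tool pointing down it reaches from about 0.4 to 0.9 m from the base axis. Payload 5.5 kg.
Tool frame: the origin (TCP) lies at the very end of the fingers, on their centre line; the grasp point (between the pads) lies 19 mm behind it; z points along the fingers, y is the line along which they close (so a half turn about z gives the same grasp; the last joint's range is limited). The gripper opens to 92 mm and grips with 3 to 60 N. Pads are 19 mm wide; open, the fingers measure 130 mm over their backs; the gripper's body (75 mm by 190 mm) begins 47 mm behind the grasp point.
Start: joints at [-1.062, 0.501, -0.427, 1.55, 0.221, 1.138, -0.21], TCP at [0.158, 0.63, 0.227] pointing down, gripper open.
Joint ranges: [-2.88, 2.88], [-0.31, 2.03], [-1.54, 1.56], [0.2, 2.42], [-1.41, 4.55], [0.19, 2.02], [-2.57, 2.57]. Speed limits (rad/s): [2.57, 2.57, 3.14, 3.14, 3.14, 3.14, 3.14].

## Interface

Orientations are given as a 3x3 rotation matrix whose columns are the frame's x, y, z axes.
In Python, from cell import r gives the robot as it stands.
- The arm moves only by the tool apply_moves, never from a script. Its argument "series" is a list of rows, each an object with "claw": the closure, from 0 (fully open) to 1 (shut); "dp": the shift along the tool's x, y, z in units of 50 mm (1.0 is 50 mm), a list of three; "twist": the turn about the tool's z in units of 8 degrees (1.0 is 8 degrees). A call has exactly 5 rows; each row shifts and turns the commanded pose from where the row before left it, along the tool's axes as they then stand; what a row does not reach is not made up. A row lasts 1/8 s, in which the tool goes at most 62.5 mm and 10.7 degrees, less where a joint would pass 70% of its speed; a pose out of reach is approached as far as the arm can. A call is refused whole if a number of a shift passes 1 or a number of a turn 1, either way. A call with a gripper value outside its range is refused whole. The fingers move at their own pace and stop on an object; the grip force is fixed at half the most. Time passes only in rows, so rows that do not move let the fingers close, or fill a call up. It gives the time, the measured TCP pose, the force, the opening and the grip force at its end, in the units of the state.
- r.state(): the state, without advancing time (a new reading comes with each control period).
- r.camera(name): name is "scene" or "top" or "wrist"; returns the picture (480x640x3 uint8, red, green, blue); there is no depth.
- r.camera_info(name): a dict with "vfov" (degrees; the focal length in pixels is half the picture's height over the tangent of half this angle, whatever the lens; pixels are square), "cx", "cy" (the principal point, pixels), "camera_from_world" (4x4, takes a point from world to camera coordinates); the wrist camera has in their place "mount" (4x4, takes a point from camera to tool coordinates, whose origin is the TCP and whose axes are the flange's). Camera axes: x right, y down, z forward; pixel columns grow to the right and rows downward; lengths in m; the calibration is good to about 2 mm. A picture is of the moment at which its call begins: read the wrist's pose just before it. camera_info takes no time and is no camera call.
- r.sign_off(): hands the job in; it is judged then, once.
The state is a dict: "t": time; "joint_positions": joint angles; "qd": joint speeds; "effort": joint torques, N m; "tool_pos": TCP position; "tcp_rot": TCP orientation; "force": force on the tool from outside, world axes, zero at the start; "torque": the same for the moment, N m; "grip_width": finger opening in m; "finger_force": force on a finger pad.
Only numpy, scipy, OpenCV 4.12 (cv2) and the standard library are available. Lean on these libraries where they do the work, as an engineer would, in place of code of your own. Each camera call takes 0.05 s, during which the arm holds its last target. There are 200 camera calls.

## Working session

There is one attempt and no reset: what is moved stays moved. The work goes in short steps, Python scripts to look and compute and a tool call to move; the robot and the scene stay as the last step left them, time stands still between calls to the robot, and variables do not carry over. Pictures are saved under pics/ and viewed, at most 10 in all, crops included, and the job is handed in when it is done.

Besides the shell and the picture viewer there is one more tool, called after "Emit:" as name(argument=value, ...) on one line, values as JSON. apply_moves: Moves the arm, as the interface text tells. Its arguments: {"type":"object","properties":{"series":{"type":"array","items":{"type":"object","properties":{"claw":{"type":"number"},"dp":{"type":"array","items":{"type":"number"}},"twist":{"type":"number"}}}}},"required":["series"]}

```bash
mkdir -p pics; python3 - <<'E'
from cell import r
import cv2
s=r.state()
print({k:s[k] for k in('t','tool_pos','tcp_rot','force','grip_width')})
for n in('scene','top'):
    cv2.imwrite(f'pics/{n}0.png',r.camera(n)[:,:,::-1]); print(n,r.camera_info(n))
print(r.camera_info('wrist'))
E
```

```text
{'t': 0.0, 'tool_pos': array([0.1580403 , 0.62978701, 0.22569586]), 'tcp_rot': array([[-9.69935632e-01,  2.43360948e-01, -5.64981429e-04],
       [ 2.43361582e-01,  9.69933913e-01, -1.82892298e-03],
       [ 1.02906217e-04, -1.91143234e-03, -9.99998168e-01]]), 'force': array([-0.06809772, -0.21665857,  1.20452509]), 'grip_width': 0.09196507212375805}
scene {'vfov': 57.65765157179945, 'cx': 315.78313662603546, 'cy': 238.77912212617682, 'camera_from_world': array([[ 0.59557836,  0.80314908,  0.0154264 , -0.35971995],
       [ 0.62970237, -0.45486257, -0.62974199, -0.27124053],
       [-0.4987598 ,  0.38477474, -0.77665118,  1.38860062],
       [ 0.        ,  0.        ,  0.        ,  1.        ]])}
top {'vfov': 46.308080719974235, 'cx': 315.2843126322808, 'cy': 240.19224849071227, 'camera_from_world': array([[ 2.19862065e-02, -9.99740031e-01,  6.03964503e-03,
        -6.33135323e-03],
       [-9.76756799e-01, -2.27683729e-02, -2.13137881e-01,
         5.88749768e-01],
       [ 2.13219985e-01, -1.21317087e-03, -9.77003463e-01,
         1.50656236e+00],
       [ 0.00000000e+00,  0.00000000e+00,  0.00000000e+00,
         1.00000000e+00]])}
{'vfov': 70.00014309894357, 'cx': 317.7285468041875, 'cy': 241.5711594835052, 'mount': array([[ 5.01682683e-04, -9.52764608e-01, -3.03709320e-01,
         8.35183163e-02],
       [ 9.99999829e-01,  3.87211849e-04,  4.37131308e-04,
         1.38594676e-03],
       [-2.98883392e-04, -3.03709487e-01,  9.52764639e-01,
        -1.59112227e-01],
       [ 0.00000000e+00,  0.00000000e+00,  0.00000000e+00,
         1.00000000e+00]])}
```

View pics/top0.png

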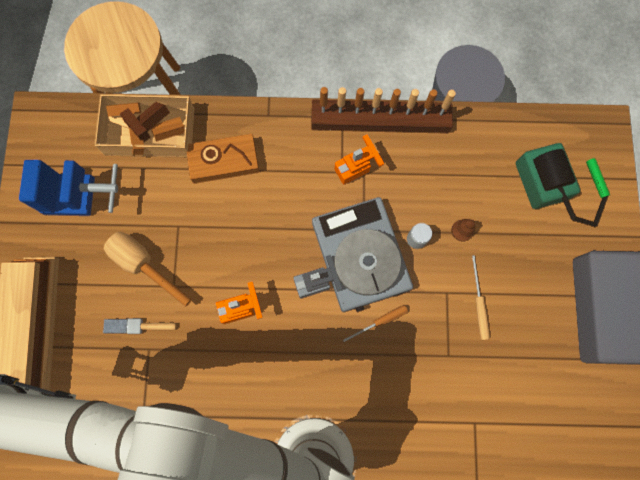

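View pics/scene0.png

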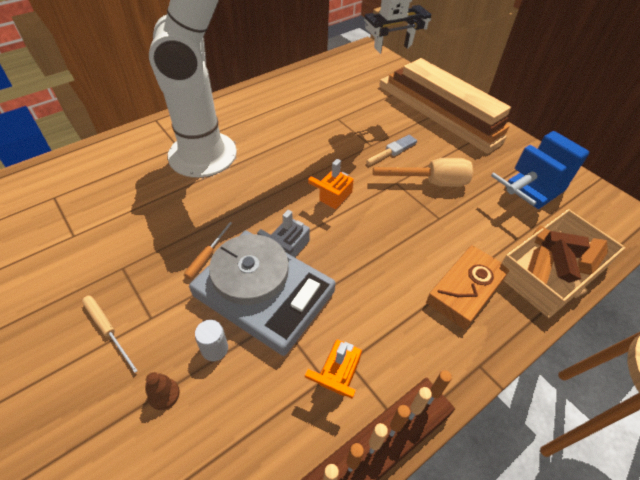

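The top view has the machine at about (365,255), with the wheel centre and nut near (368,261) and the grey rest near (315,281). The candidates for the rest are the grey one at (315,281), an orange one at (238,305) and an orange one at (358,160). Only the grey one is on the machine next to the wheel, so it fits. I'll confirm that in an enlarged crop.

```bash
cat > h.py <<'E'
from cell import r
import numpy as np, cv2
def K(i):
    f=240/np.tan(np.radians(i['vfov']/2)); return np.array([[f,0,i['cx']],[0,f,i['cy']],[0,0,1]])
def cam(n,s=None):
    i=r.camera_info(n)
    if n!='wrist': return K(i),i['camera_from_world']
    T=np.eye(4);T[:3,:3]=s['tcp_rot'];T[:3,3]=s['tool_pos']
    return K(i),np.linalg.inv(T@i['mount'])
def plane(c,uv,z):
    k,M=c; d=M[:3,:3].T@np.linalg.inv(k)@[uv[0],uv[1],1]; o=-M[:3,:3].T@M[:3,3]
    return o+d*(z-o[2])/d[2]
def tri(c1,a,c2,b):
    X=cv2.triangulatePoints(c1[0]@c1[1][:3],c2[0]@c2[1][:3],np.float64(a).reshape(2,1),np.float64(b).reshape(2,1))[:,0]
    return X[:3]/X[3]
def proj(c,p):
    q=c[0]@(c[1][:3,:3]@p+c[1][:3,3]); return q[:2]/q[2]
E
python3 - <<'E'
from h import *
t=cv2.imread('pics/top0.png'); s=cv2.imread('pics/scene0.png')
a=cv2.resize(t[190:320,280:440],None,fx=4,fy=4,interpolation=2)[:520,:400*2]
cv2.imwrite('pics/ct.png',a)
b=cv2.resize(s[190:350,180:340],None,fx=3.75,fy=3.75,interpolation=2)
cv2.imwrite('pics/cs.png',b)
print(tri(cam('top'),(368,261),cam('scene'),(247,263)))
E
```

```text
[ 0.52504569 -0.13704572  0.10605684]
```

View pics/ct.png

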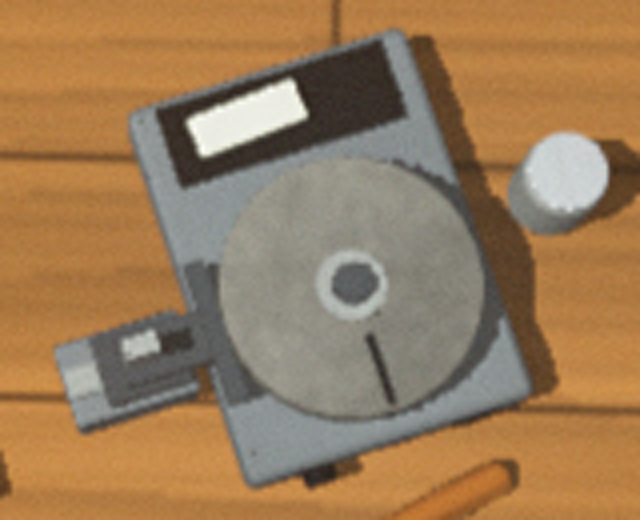

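View pics/cs.png

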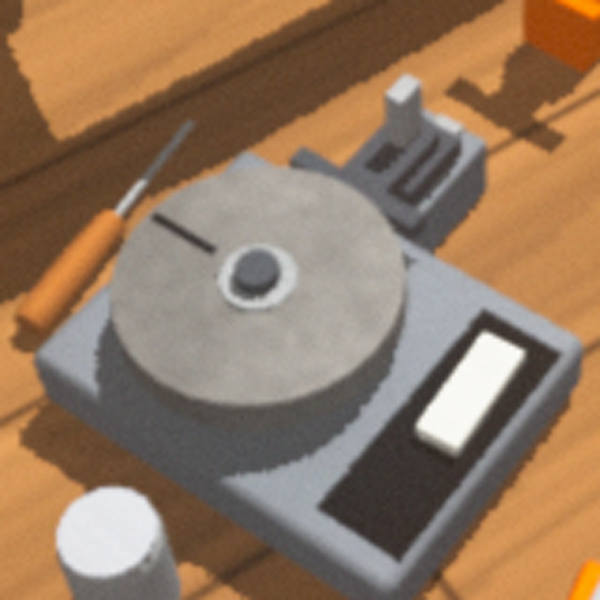

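The crops confirm it: the grey rest is on the machine. The centre of its grip's top face is at top (315.3,276.3) and scene (287.5,213.2). The nut is at top (369,261) and scene (248.5,262.5).

```bash
python3 - <<'E'
from h import *
T,S=cam('top'),cam('scene')
g=tri(T,(315.3,276.3),S,(287.5,213.2)); print('grip tri',g)
gp=plane(T,(315.3,276.3),.140); gs=plane(S,(287.5,213.2),.140); print('planes',gp,gs)
n=tri(T,(369,261),S,(248.5,262)); print('nut',n, plane(T,(369,261),.115),plane(S,(248.5,262),.115))
# wheel ellipse in top: grey stone mask
sp=(plane(T,(369,261),.115)+plane(S,(248.5,262),.115))/2; g=(gp+gs)/2
d=(g-sp)[:2]; print('dist',np.hypot(*d),'ang+y',np.degrees(np.arctan2(d[1],d[0])))
# direction from base edges in top (base top corners, z .058): 
c=[plane(T,(280+u/4,190+v/4),.058) for u,v in[(135,115),(400,32),(530,395),(252,485)]]
e=c[0]-c[1];f=c[3]-c[2];print([np.degrees(np.arctan2(x[1],x[0])) for x in(e,f)])
h=c[1]-c[2];k=c[0]-c[3];print([np.degrees(np.arctan2(x[1],x[0]))+90 for x in(h,k)],[np.hypot(*x[:2]) for x in(e,f,h,k)])
s=r.state(); R=s['tcp_rot']; print('tool x ang',np.degrees(np.arctan2(R[1,0],R[0,0])),s['tool_pos'])
E
```

```text
grip tri [0.4759519  0.00578822 0.13808674]
planes [0.47519349 0.00492206 0.14      ] [0.47809987 0.00635703 0.14      ]
nut [ 0.52541715 -0.13728173  0.10955336] [ 0.5237215  -0.13830889  0.115     ] [ 0.53034786 -0.1363309   0.115     ]
dist 0.15157952726331964 ang+y 109.41570003795458
[np.float64(109.25831722272173), np.float64(109.09772519590234)]
[np.float64(109.004620181153), np.float64(108.33183066189852)] [np.float64(0.19894664059689773), np.float64(0.20214844430550954), np.float64(0.2733537096637694), np.float64(0.2728201043051525)]
tool x ang 165.91853929355992 [0.15806025 0.62983919 0.22578576]
```

The checks agree: the grip-to-spindle distance is 151.6 mm against 150 given, and machine +y points at about 109° in world. I'll push the grip back with closed fingers from the wheel side, above the bar, so there's no hard pinch. Next is planning the approach.

```bash
cat >> h.py <<'E'
A=np.radians(109.1); my=np.array([np.cos(A),np.sin(A),0]); mx=np.array([np.sin(A),-np.cos(A),0])
G0=np.array([.4764,.0056,0]); SP=G0-.150*my
def rows(targets,tw=0.):
    s=r.state(); R=s['tcp_rot'].copy(); p=s['tool_pos'].copy()
    for t in targets:
        d=R.T@(t-p)/.05; print(np.round(d,2).tolist(),end=' ')
        p=np.array(t); c,q=np.cos(np.radians(8*tw)),np.sin(np.radians(8*tw)); R=R@np.array([[c,-q,0],[q,c,0],[0,0,1]])
    print()
def st():
    s=r.state(); d=s['tool_pos']-SP
    print('t',round(s['t'],2),'mx,my',np.round([d@mx*1e3,d@my*1e3],1),'z',round(s['tool_pos'][2]*1e3,1),'F',np.round(s['force'],1),'xang',np.degrees(np.arctan2(*s['tcp_rot'][1::-1,0])),'w',s['grip_width'])
E
python3 - <<'E'
from h import *
s=r.state(); a=s['tool_pos']; b=SP+.118*my; b[2]=a[2]
rows([a+(b-a)*k/15 for k in range(1,16)],.475)
E
```

```text
[-0.64, -0.74, 0.0] [-0.69, -0.7, 0.0] [-0.73, -0.65, 0.0] [-0.77, -0.6, 0.0] [-0.81, -0.55, 0.0] [-0.84, -0.49, 0.0] [-0.87, -0.43, 0.0] [-0.9, -0.38, 0.0] [-0.92, -0.32, 0.0] [-0.94, -0.25, 0.0] [-0.96, -0.19, 0.0] [-0.97, -0.13, 0.0] [-0.97, -0.06, 0.0] [-0.98, 0.0, 0.0] [-0.97, 0.07, 0.0]
```

Emit:
apply_moves(series=[{"claw": 1,"dp": [-0.64,-0.74,0],"twist": 0.475},{"claw": 1,"dp": [-0.69,-0.7,0],"twist": 0.475},{"claw": 1,"dp": [-0.73,-0.65,0],"twist": 0.475},{"claw": 1,"dp": [-0.77,-0.6,0],"twist": 0.475},{"claw": 1,"dp": [-0.81,-0.55,0],"twist": 0.475}])

```text
t: 0.72
tool_pos: [0.2684, 0.41, 0.2264]
tcp_rot: [[-0.837, 0.548, -0.0], [0.548, 0.837, -0.0], [-0.0, -0.0, -1.0]]
force: [0.5, 0.4, 0.1]
grip_width: 0.0463
finger_force: 0.0
```

Emit:
apply_moves(series=[{"claw": 1,"dp": [-0.84,-0.49,0],"twist": 0.475},{"claw": 1,"dp": [-0.87,-0.43,0],"twist": 0.475},{"claw": 1,"dp": [-0.9,-0.38,0],"twist": 0.475},{"claw": 1,"dp": [-0.92,-0.32,0],"twist": 0.475},{"claw": 1,"dp": [-0.94,-0.25,0],"twist": 0.475}])

```text
t: 1.35
tool_pos: [0.3772, 0.1926, 0.2267]
tcp_rot: [[-0.613, 0.79, 0.0], [0.79, 0.613, 0.0], [0.0, 0.0, -1.0]]
force: [0.8, -1.4, -0.5]
grip_width: 0.0007
finger_force: 0.0
```

Emit:
apply_moves(series=[{"claw": 1,"dp": [-0.96,-0.19,0],"twist": 0.475},{"claw": 1,"dp": [-0.97,-0.13,0],"twist": 0.475},{"claw": 1,"dp": [-0.97,-0.06,0],"twist": 0.475},{"claw": 1,"dp": [-0.98,0,0],"twist": 0.475},{"claw": 1,"dp": [0,0,0],"twist": 0.475}])

```text
t: 1.98
tool_pos: [0.4655, 0.0152, 0.2266]
tcp_rot: [[-0.316, 0.949, 0.0], [0.949, 0.316, -0.001], [-0.001, -0.0, -1.0]]
force: [-0.1, 1.3, -0.1]
grip_width: 0.0003
finger_force: 0.0
```

```bash
python3 - <<'E'
from h import *
st(); s=r.state(); print(s['joint_positions'])
im=r.camera('wrist')[:,:,::-1]; cv2.imwrite('pics/w1.png',im)
c=cam('wrist',s); print(proj(c,G0+[0,0,.14]),proj(c,SP+[0,0,.115]))
b=SP+.118*my
rows([np.r_[b[:2],.2],np.r_[b[:2],.15],np.r_[b[:2],.115]])
E
```

```text
t 1.98 mx,my [ -7.1 162.7] z 226.6 F [-0.1  1.3 -0.1] xang 108.399059596892 w 0.00032760358321274474
[-0.19761999  0.13837293  0.11569895  2.01166935 -0.01722715  0.99242706
  0.2475232 ]
[327.11558127 264.48436979] [326.9803808  398.84942182]
[-0.94, 0.16, 0.53] [0.0, 0.0, 1.0] [0.0, 0.0, 0.7]
```

View pics/w1.png

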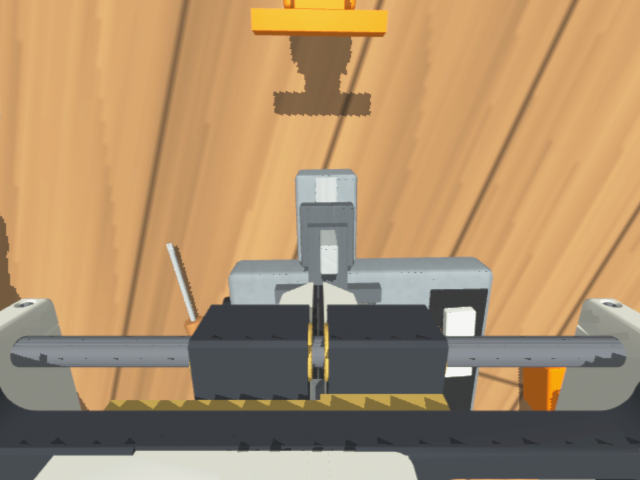

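The wrist view shows the grip's top face near (329,260), against a prediction of (327,264), so the grip position is good to about 2 mm. I'll go to the wheel side of the grip and down.

Emit:
apply_moves(series=[{"claw": 1,"dp": [-0.94,0.16,0],"twist": 0},{"claw": 1,"dp": [0,0,0.5],"twist": 0},{"claw": 1,"dp": [0,0,0.9],"twist": 0},{"claw": 1,"dp": [0,0,0.8],"twist": 0},{"claw": 1,"dp": [0,0,0],"twist": 0}])

```text
t: 2.65
tool_pos: [0.4841, -0.0218, 0.114]
tcp_rot: [[-0.326, 0.945, -0.007], [0.945, 0.326, -0.0], [0.002, -0.007, -1.0]]
force: [0.2, -0.9, 0.2]
grip_width: 0.0004
finger_force: 0.0
```

```bash
python3 -c "
from h import *
st()"
```

```text
t 2.65 mx,my [ -1.7 121.6] z 114.0 F [ 0.2 -0.9  0.2] xang 109.01584382938435 w 0.00039832519966339985
```

Emit:
apply_moves(series=[{"claw": 1,"dp": [0.06,0.02,0],"twist": 0},{"claw": 1,"dp": [0.05,0,0],"twist": 0},{"claw": 1,"dp": [0.05,0,0],"twist": 0},{"claw": 1,"dp": [0.05,0,0],"twist": 0},{"claw": 1,"dp": [0,0,0],"twist": 0}])

```text
t: 3.28
tool_pos: [0.4857, -0.0125, 0.1174]
tcp_rot: [[-0.324, 0.946, 0.002], [0.946, 0.324, -0.0], [-0.001, 0.002, -1.0]]
force: [1.0, -2.1, 1.9]
grip_width: 0.0004
finger_force: 1.3
```

```bash
python3 -c "
from h import *
st()"
```

```text
t 3.27 mx,my [  2.9 129.8] z 117.4 F [ 1.  -2.1  1.9] xang 108.90408972940912 w 0.00042615308889857147
```

Emit:
apply_moves(series=[{"claw": 1,"dp": [0.06,-0.04,0.03],"twist": 0},{"claw": 1,"dp": [0.06,0,0],"twist": 0},{"claw": 1,"dp": [0.06,0,0],"twist": 0},{"claw": 1,"dp": [0.06,0,0],"twist": 0},{"claw": 1,"dp": [0,0,0],"twist": 0}])

```text
t: 3.9
tool_pos: [0.4788, -0.0008, 0.1151]
tcp_rot: [[-0.325, 0.946, -0.001], [0.946, 0.325, 0.0], [0.001, -0.0, -1.0]]
force: [0.9, -2.5, 1.4]
grip_width: 0.0002
finger_force: 1.3
```

```bash
python3 -c "
from h import *
st()"
```

```text
t 3.9 mx,my [1.000e-01 1.432e+02] z 115.1 F [ 0.9 -2.5  1.4] xang 108.96074934221038 w 0.0002011017676438919
```

Emit:
apply_moves(series=[{"claw": 1,"dp": [0.05,0,0],"twist": 0},{"claw": 1,"dp": [0.05,0,0],"twist": 0},{"claw": 1,"dp": [0.04,0,0],"twist": 0},{"claw": 1,"dp": [0,0,0],"twist": 0},{"claw": 1,"dp": [0,0,0],"twist": 0}])

```text
t: 4.53
tool_pos: [0.4764, 0.0056, 0.115]
tcp_rot: [[-0.324, 0.946, -0.001], [0.946, 0.324, 0.0], [0.001, -0.001, -1.0]]
force: [3.0, -0.8, 0.0]
grip_width: 0.0004
finger_force: 1.1
```

```bash
python3 - <<'E'
from h import *
st()
im=r.camera('scene')[:,:,::-1]; a=cv2.resize(im[170:330,180:340],None,fx=3.75,fy=3.75,interpolation=2); cv2.imwrite('pics/s2.png',a)
for d in(0,.01,.02): print((proj(cam('scene'),G0+d*my+[0,0,.14])-[180,170])*3.75)
E
```

```text
t 4.53 mx,my [  0.  149.9] z 115.0 F [ 3.  -0.8  0. ] xang 108.93292580166464 w 0.0003981183993451058
[400.64457873 160.91437523]
[409.97581963 151.49591872]
[419.2138684  142.17152538]
```

View pics/s2.png

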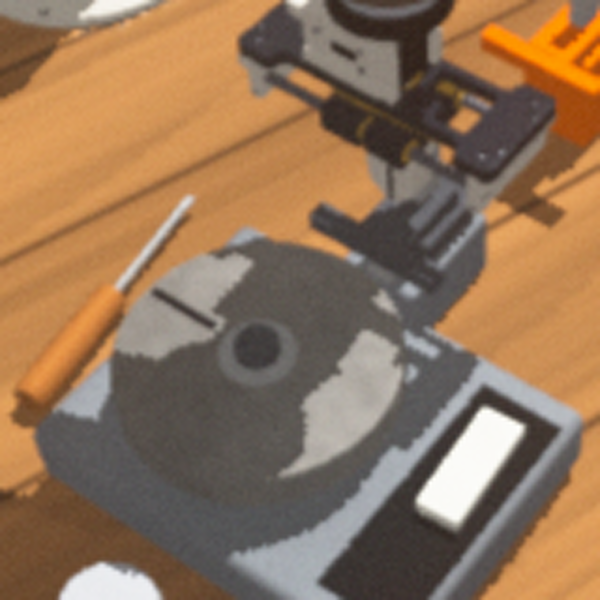

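The bar now stands clear of the wheel rim, with base visible between them, and the black line hasn't moved. I'll back off over the wheel to the 55 mm radius, then measure the rest.

Emit:
apply_moves(series=[{"claw": 1,"dp": [-0.2,0,0],"twist": 0},{"claw": 1,"dp": [-0.4,0,-0.4],"twist": 0},{"claw": 1,"dp": [-0.7,0,-0.1],"twist": 0},{"claw": 1,"dp": [-0.6,0,0],"twist": 0},{"claw": 1,"dp": [0,0,0],"twist": 0}])

```text
t: 5.2
tool_pos: [0.5072, -0.0875, 0.14]
tcp_rot: [[-0.32, 0.947, -0.001], [0.947, 0.32, -0.001], [-0.0, -0.001, -1.0]]
force: [0.3, 0.8, -0.2]
grip_width: 0.0002
finger_force: 0.0
```

```bash
python3 - <<'E'
from h import *
st()
im=r.camera('top')[:,:,::-1]; a=cv2.resize(im[200:320,270:430],None,fx=5,fy=5,interpolation=2); cv2.imwrite('pics/t2.png',a)
for d in(0,.01,.02,.03): print((proj(cam('top'),G0+d*my+[0,0,.14])-[270,200])*5)
E
```

```text
t 5.2 mx,my [-1.4 52. ] z 140.0 F [ 0.3  0.8 -0.2] xang 108.66702399655136 w 0.0002221295243049073
[225.25800381 379.19163678]
[207.09500891 384.96535036]
[188.91448884 390.7446349 ]
[170.71641821 396.52949846]
```

View pics/t2.png

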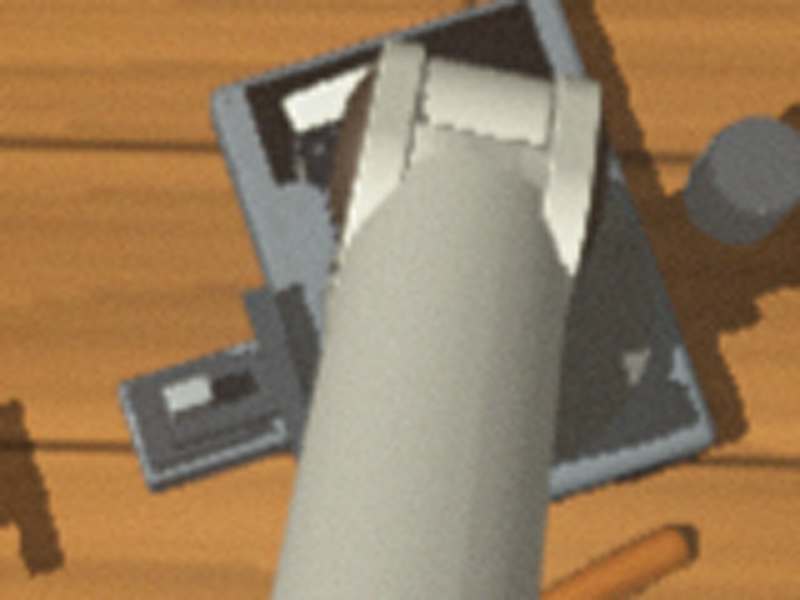

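The grip's top is at crop (187,393), so the rest is drawn back about 20 mm. Now I'll feel for the stone face.

Emit:
apply_moves(series=[{"claw": 1,"dp": [0.06,0.03,0.3],"twist": 0},{"claw": 1,"dp": [0,0,0.2],"twist": 0},{"claw": 1,"dp": [0,0,0.05],"twist": 0},{"claw": 1,"dp": [0,0,0],"twist": 0},{"claw": 1,"dp": [0,0,0],"twist": 0}])

```text
t: 5.88
tool_pos: [0.5083, -0.0813, 0.1129]
tcp_rot: [[-0.324, 0.946, 0.0], [0.946, 0.324, -0.0], [-0.0, 0.0, -1.0]]
force: [-0.1, 0.1, -0.1]
grip_width: 0.0004
finger_force: 0.0
```

Emit:
apply_moves(series=[{"claw": 1,"dp": [0,0,0.02],"twist": 0},{"claw": 1,"dp": [0,0,0.02],"twist": 0},{"claw": 1,"dp": [0,0,0.02],"twist": 0},{"claw": 1,"dp": [0,0,0],"twist": 0},{"claw": 1,"dp": [0,0,0],"twist": 0}])

```text
t: 6.5
tool_pos: [0.508, -0.0813, 0.1097]
tcp_rot: [[-0.324, 0.946, -0.0], [0.946, 0.324, 0.0], [0.0, -0.0, -1.0]]
force: [0.3, 0.1, -0.0]
grip_width: 0.0002
finger_force: 0.0
```

```bash
python3 -c "
from h import *
st()"
```

```text
t 6.5 mx,my [ 1.4 57.5] z 109.7 F [ 0.3  0.1 -0. ] xang 108.91950725311379 w 0.0002313135054482283
```

Emit:
apply_moves(series=[{"claw": 1,"dp": [-0.05,0,0.02],"twist": 0},{"claw": 1,"dp": [0,0,0.02],"twist": 0},{"claw": 1,"dp": [0,0,0.02],"twist": 0},{"claw": 1,"dp": [0,0,0],"twist": 0},{"claw": 1,"dp": [0,0,0],"twist": 0}])

```text
t: 7.12
tool_pos: [0.5089, -0.0836, 0.1067]
tcp_rot: [[-0.324, 0.946, -0.0], [0.946, 0.324, 0.0], [0.0, -0.0, -1.0]]
force: [-0.7, -0.1, 0.2]
grip_width: 0.0002
finger_force: 0.0
```

Emit:
apply_moves(series=[{"claw": 1,"dp": [0,0,0.02],"twist": 0},{"claw": 1,"dp": [0,0,0.02],"twist": 0},{"claw": 1,"dp": [0,0,0],"twist": 0},{"claw": 1,"dp": [0,0,0],"twist": 0},{"claw": 1,"dp": [0,0,0],"twist": 0}])

```text
t: 7.75
tool_pos: [0.5089, -0.0837, 0.1047]
tcp_rot: [[-0.324, 0.946, 0.0], [0.946, 0.324, -0.0], [-0.0, 0.0, -1.0]]
force: [0.6, -0.5, -0.1]
grip_width: 0.0004
finger_force: 0.0
```

Emit:
apply_moves(series=[{"claw": 1,"dp": [0,0,0.02],"twist": 0},{"claw": 1,"dp": [0,0,0.02],"twist": 0},{"claw": 1,"dp": [0,0,0],"twist": 0},{"claw": 1,"dp": [0,0,0],"twist": 0},{"claw": 1,"dp": [0,0,0],"twist": 0}])

```text
t: 8.38
tool_pos: [0.5089, -0.0837, 0.1028]
tcp_rot: [[-0.324, 0.946, 0.0], [0.946, 0.324, 0.0], [0.0, 0.0, -1.0]]
force: [-0.6, 0.6, 1.4]
grip_width: 0.0009
finger_force: 0.7
```

Emit:
apply_moves(series=[{"claw": 1,"dp": [0,0,0.02],"twist": 0},{"claw": 1,"dp": [0,0,0.02],"twist": 0},{"claw": 1,"dp": [0,0,0],"twist": 0},{"claw": 1,"dp": [0,0,0],"twist": 0},{"claw": 1,"dp": [0,0,0],"twist": 0}])

```text
t: 9.0
tool_pos: [0.5092, -0.0835, 0.1014]
tcp_rot: [[-0.324, 0.946, 0.001], [0.946, 0.324, 0.0], [0.0, 0.001, -1.0]]
force: [-1.8, 0.8, 7.8]
grip_width: 0.0005
finger_force: 4.0
```

The face is at about z = 0.1028 and I'm pressing with about 8 N. Now the circle steps.

```bash
cat >> h.py <<'E'
def circ(n,step,press=None,rad=.055):
    s=r.state(); d=s['tool_pos']-SP; th=np.arctan2(d@my,d@mx); st(); print('th',np.degrees(th),'r',np.hypot(d@my,d@mx))
    T=[]
    for k in range(1,n+1):
        a=th+np.radians(step)*k; t=SP+rad*(np.cos(a)*mx+np.sin(a)*my); t[2]=s['tool_pos'][2]; T.append(t)
    rows(T)
E
python3 -c "
from h import *
circ(5,12)"
```

```text
t 9.0 mx,my [ 1.8 55.1] z 101.4 F [-1.8  0.8  7.8] xang 108.92458831456732 w 0.0005407610308112425
th 88.08668838510948 r 0.05512833595136581
[-0.02, -0.23, -0.0] [-0.06, -0.22, -0.0] [-0.11, -0.2, -0.0] [-0.15, -0.18, -0.0] [-0.18, -0.14, -0.0]
```

Emit:
apply_moves(series=[{"claw": 1,"dp": [-0.02,-0.23,0.006],"twist": 0},{"claw": 1,"dp": [-0.06,-0.22,0],"twist": 0},{"claw": 1,"dp": [-0.11,-0.2,0],"twist": 0},{"claw": 1,"dp": [-0.15,-0.18,0],"twist": 0},{"claw": 1,"dp": [-0.18,-0.14,0],"twist": 0}])

```text
t: 9.62
tool_pos: [0.4735, -0.1241, 0.1017]
tcp_rot: [[-0.325, 0.946, 0.004], [0.946, 0.325, -0.0], [-0.002, 0.004, -1.0]]
force: [1.4, 2.2, 7.9]
grip_width: 0.0003
finger_force: 3.4
```

```bash
cat >> h.py <<'E'
def line(name):
    im=r.camera('scene'); c=cam('scene'); g=cv2.cvtColor(im,cv2.COLOR_RGB2GRAY).astype(np.float32); out=[]
    for a in np.arange(0,360,3.):
        pts=[proj(c,SP+q*(np.cos(np.radians(a))*mx+np.sin(np.radians(a))*my)+[0,0,.102]) for q in np.linspace(.042,.08,12)]
        v=[cv2.getRectSubPix(g,(1,1),tuple(map(float,p)))[0,0] for p in pts]; out.append((round(float(np.median(v))),int(a)))
    print('dark',sorted(out)[:5])
    cv2.imwrite(f'pics/{name}.png',cv2.resize(im[190:330,180:320,::-1],None,fx=3,fy=3))
E
python3 -c "
from h import *
circ(5,12); line('l1')"
```

```text
t 9.62 mx,my [-45.2  28.4] z 101.7 F [1.4 2.2 7.9] xang 108.95669942864485 w 0.00026735971894411
th 147.82078562963125 r 0.05339044496788713
[-0.19, -0.13, -0.0] [-0.22, -0.06, 0.0] [-0.23, -0.01, 0.0] [-0.23, 0.04, 0.0] [-0.21, 0.09, 0.0] 
dark [(46, 234), (53, 237), (60, 99), (64, 126), (65, 117)]
```

The line has gone from 180° to about 235°, following the finger's 60° sweep. Force is steady at 8 N, so I'll continue.

Emit:
apply_moves(series=[{"claw": 1,"dp": [-0.19,-0.13,0.004],"twist": 0},{"claw": 1,"dp": [-0.22,-0.06,0],"twist": 0},{"claw": 1,"dp": [-0.23,-0.01,0],"twist": 0},{"claw": 1,"dp": [-0.23,0.04,0],"twist": 0},{"claw": 1,"dp": [-0.21,0.09,0],"twist": 0}])

```text
t: 10.3
tool_pos: [0.4868, -0.1764, 0.1012]
tcp_rot: [[-0.324, 0.946, 0.002], [0.946, 0.324, 0.0], [-0.001, 0.002, -1.0]]
force: [-1.5, 1.4, 8.3]
grip_width: 0.0003
finger_force: 4.2
```

Emit:
apply_moves(series=[{"claw": 1,"dp": [-0.19,0.13,0],"twist": 0},{"claw": 1,"dp": [-0.16,0.17,0],"twist": 0},{"claw": 1,"dp": [-0.12,0.2,0],"twist": 0},{"claw": 1,"dp": [-0.08,0.22,0],"twist": 0},{"claw": 1,"dp": [-0.03,0.23,0],"twist": 0}])

```text
t: 10.92
tool_pos: [0.5409, -0.1897, 0.1013]
tcp_rot: [[-0.323, 0.946, 0.002], [0.946, 0.323, -0.002], [-0.002, 0.001, -1.0]]
force: [-2.2, -0.3, 8.8]
grip_width: 0.0003
finger_force: 4.2
```

```bash
python3 -c "
from h import *
circ(10,12); line('l2')"
```

```text
t 10.93 mx,my [ -3.  -55.7] z 101.3 F [-2.2 -0.3  8.8] xang 108.86253744791192 w 0.0002697656677721355
th -93.06770368083892 r 0.055758153713507085
[0.03, 0.23, 0.0] [0.06, 0.22, 0.0] [0.11, 0.2, 0.0] [0.15, 0.18, -0.0] [0.18, 0.14, -0.0] [0.21, 0.1, -0.0] [0.22, 0.06, -0.0] [0.23, 0.01, -0.0] [0.23, -0.04, -0.0] [0.21, -0.08, -0.0] 
dark [(41, 171), (41, 177), (42, 168), (43, 174), (43, 228)]
```

Emit:
apply_moves(series=[{"claw": 1,"dp": [0.03,0.23,0],"twist": 0},{"claw": 1,"dp": [0.06,0.22,0],"twist": 0},{"claw": 1,"dp": [0.11,0.2,0],"twist": 0},{"claw": 1,"dp": [0.15,0.18,0],"twist": 0},{"claw": 1,"dp": [0.18,0.14,0],"twist": 0}])

```text
t: 11.6
tool_pos: [0.5793, -0.1491, 0.1017]
tcp_rot: [[-0.323, 0.946, 0.004], [0.946, 0.323, -0.002], [-0.004, 0.003, -1.0]]
force: [-0.8, -2.6, 6.8]
grip_width: 0.0003
finger_force: 3.5
```

Emit:
apply_moves(series=[{"claw": 1,"dp": [0.21,0.1,0],"twist": 0},{"claw": 1,"dp": [0.22,0.06,0],"twist": 0},{"claw": 1,"dp": [0.23,0.01,0],"twist": 0},{"claw": 1,"dp": [0.23,-0.04,0],"twist": 0},{"claw": 1,"dp": [0.21,-0.08,0],"twist": 0}])

```text
t: 12.22
tool_pos: [0.5641, -0.0953, 0.1017]
tcp_rot: [[-0.324, 0.946, 0.005], [0.946, 0.324, -0.001], [-0.003, 0.004, -1.0]]
force: [1.6, -1.8, 6.5]
grip_width: 0.0003
finger_force: 3.4
```

```bash
python3 -c "
from h import *
circ(15,12); line('l3')"
```

```text
t 12.22 mx,my [49.8 26. ] z 101.7 F [ 1.6 -1.8  6.5] xang 108.91170043593534 w 0.0003291137124484528
th 27.569356510446408 r 0.05620964068044054
[0.18, -0.15, -0.0] [0.16, -0.16, -0.0] [0.12, -0.19, -0.0] [0.08, -0.22, -0.0] [0.03, -0.23, -0.0] [-0.02, -0.23, -0.0] [-0.06, -0.22, -0.0] [-0.11, -0.2, -0.0] [-0.15, -0.18, -0.0] [-0.18, -0.14, -0.0] [-0.21, -0.1, 0.0] [-0.22, -0.06, 0.0] [-0.23, -0.01, 0.0] [-0.23, 0.04, 0.0] [-0.21, 0.09, 0.0] 
dark [(45, 60), (45, 63), (45, 72), (45, 75), (45, 78)]
```

Emit:
apply_moves(series=[{"claw": 1,"dp": [0.18,-0.15,0.008],"twist": 0},{"claw": 1,"dp": [0.16,-0.16,0],"twist": 0},{"claw": 1,"dp": [0.12,-0.19,0],"twist": 0},{"claw": 1,"dp": [0.08,-0.22,0],"twist": 0},{"claw": 1,"dp": [0.03,-0.23,0],"twist": 0}])

```text
t: 12.9
tool_pos: [0.5103, -0.0832, 0.1015]
tcp_rot: [[-0.325, 0.946, 0.006], [0.946, 0.325, -0.0], [-0.002, 0.005, -1.0]]
force: [2.0, 0.3, 6.5]
grip_width: -0.0
finger_force: 3.8
```

Emit:
apply_moves(series=[{"claw": 1,"dp": [-0.02,-0.23,0],"twist": 0},{"claw": 1,"dp": [-0.06,-0.22,0],"twist": 0},{"claw": 1,"dp": [-0.11,-0.2,0],"twist": 0},{"claw": 1,"dp": [-0.15,-0.18,0],"twist": 0},{"claw": 1,"dp": [-0.18,-0.14,0],"twist": 0}])

```text
t: 13.52
tool_pos: [0.4726, -0.1235, 0.1013]
tcp_rot: [[-0.325, 0.946, 0.005], [0.946, 0.325, -0.0], [-0.002, 0.005, -1.0]]
force: [1.8, 1.6, 8.8]
grip_width: 0.0003
finger_force: 4.0
```

```bash
python3 -c "
from h import *
circ(5,12); line('l4')"
```

```text
t 13.53 mx,my [-45.8  29.3] z 101.3 F [1.8 1.6 8.8] xang 108.95772364727101 w 0.00032221433781016653
th 147.46008120654855 r 0.0543822013318627
[-0.2, -0.11, -0.0] [-0.22, -0.06, 0.0] [-0.23, -0.01, 0.0] [-0.23, 0.04, 0.0] [-0.21, 0.08, 0.0] 
dark [(48, 204), (55, 207), (60, 99), (64, 123), (65, 126)]
```

The line is at about 204°, which is a full turn plus about 24°. I'll add a margin, stop, then lift.

Emit:
apply_moves(series=[{"claw": 1,"dp": [-0.2,-0.11,0],"twist": 0},{"claw": 1,"dp": [-0.2,-0.05,0],"twist": 0},{"claw": 1,"dp": [-0.1,0,0],"twist": 0},{"claw": 1,"dp": [0,0,0],"twist": 0},{"claw": 1,"dp": [0,0,0],"twist": 0}])

```text
t: 14.2
tool_pos: [0.4727, -0.1506, 0.1011]
tcp_rot: [[-0.324, 0.946, 0.004], [0.946, 0.324, -0.001], [-0.003, 0.003, -1.0]]
force: [0.2, 0.1, 8.3]
grip_width: 0.0006
finger_force: 4.3
```

Emit:
apply_moves(series=[{"claw": 1,"dp": [0,0,-0.1],"twist": 0},{"claw": 1,"dp": [0,0,-0.8],"twist": 0},{"claw": 1,"dp": [0,0,-1],"twist": 0},{"claw": 1,"dp": [0,0,-0.5],"twist": 0},{"claw": 1,"dp": [0,0,0],"twist": 0}])

```text
t: 14.82
tool_pos: [0.4719, -0.15, 0.2217]
tcp_rot: [[-0.324, 0.946, 0.004], [0.946, 0.324, -0.001], [-0.002, 0.004, -1.0]]
force: [0.4, 0.2, 0.4]
grip_width: 0.0002
finger_force: 0.0
```

```bash
python3 -c "
from h import *
st(); line('l5'); cv2.imwrite('pics/end.png',r.camera('scene')[:,:,::-1])"
```

```text
t 14.82 mx,my [-55.2   4.5] z 221.7 F [0.4 0.2 0.4] xang 108.9214498669982 w 0.0001997776528428182
dark [(73, 231), (96, 228), (114, 234), (144, 225), (144, 237)]
```

View pics/end.png

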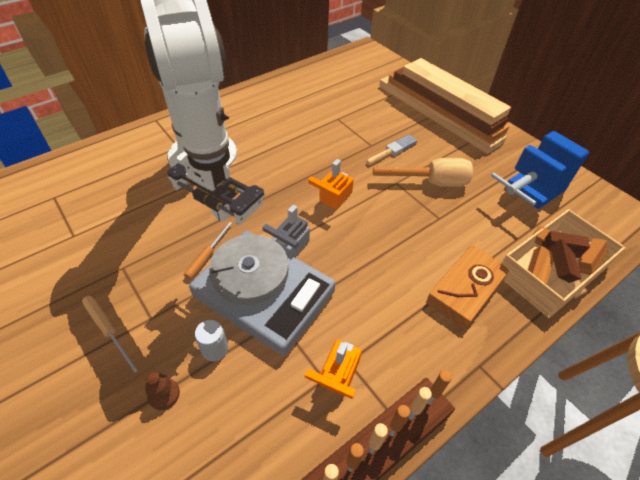

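The final view shows the line at machine 231°, so the wheel has turned about 411°. The grip, at about (292,211), is still back, the other things haven't moved, and the arm is clear.

```bash
python3 -c "
from cell import r
print(r.sign_off())"
```

```text
the job is handed in; nothing more can be done
None
```

The rest is back about 20 mm, the wheel then turned about 411° (1.1 turns) under 6.5–9 N at the readings taken and was left still, and nothing else was disturbed; handed in after about 15 s of robot time.

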